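# Seat the cell carrier on the photometer stage

## Task

Push the long cell carrier across the black stage until its whole back side lies flat against the steel rail, with both little feeler pins pressed in, and its left end touches the end stop. Slide it without lifting it, feel for the contact and push gently, never harder than about 18 N, leave the other things where they are, and let go of it.

Things in the scene. Friction and masses are not known exactly. Their poses are not given: they have to be found in the camera images.
- stage: fixed black plate, 260 (x) x 420 (y) mm, 16 mm thick, lying on the bench; origin at the centre of its underside, its +x points away from the robot towards the rail, +y to the left along the rail, top surface at z = 16 mm
- rail_mark (a point): middle of the range in which the steel rail's face can lie, on the plate's top, stage x = 44, y = 0. The rigid rail runs along stage y from -157 to 133 mm, 26 mm high; its flat face looks to -x. It is shimmed: the face lies up to 6 mm nearer or farther than this mark, parallel to y, and must be found by feel. Behind it is a bracket, 34 mm high above the plate, up to x = 86 mm
- stop (a point): centre of the flat face of the end stop, a rigid steel block on the plate at the rail's left end, 24 mm high, from stage x = -10 to 50 mm; its face is at stage y = 135 mm and looks to -y
- carrier: the long cell carrier: a plain aluminium bar, 36 (x) x 240 (y) x 28 (z) mm, with six square wells in its top, 0.2 to 0.4 kg, loose on the stage; origin at the centre of its underside, y along the bar, +y end to the left; its back side (towards the rail) is at x = +18 mm
- carrier_left (a point): centre of the carrier's left end face (+y end), 14 mm above its underside
- carrier_right (a point): centre of the carrier's right end face (-y end), 14 mm above its underside
- pin_left (a joint): left feeler pin in the rail, a brass pin of 8 mm diameter at stage y = +70 mm, 13 mm above the plate; lightly sprung (0.25 N, too weak to push the carrier back); 0 m = standing 6 mm out of the rail's face, 0.006 m = pressed flush with the face
- pin_right (a joint): right feeler pin, the same at stage y = -60 mm; 0 m = standing 6 mm out of the rail's face, 0.006 m = pressed flush
- cuvette_a: bystander: small clear square cuvette, 12.5 x 12.5 x 45 mm with a white cap, standing on the stage behind the rail; origin at the centre of its underside
- cuvette_b: bystander: the same kind of cuvette standing on the stage's near left corner; origin at the centre of its underside
- spare: bystander: short spare cell carrier, 36 x 130 x 28 mm with three wells, on the bench to the left; origin at the centre of its underside, y along it
- tube: bystander: yellow sample tube with white cap, 32 mm diameter, 110 mm high, standing on the bench to the right; origin at the centre of its underside
- washbottle: bystander: clear bottle, 68 mm diameter, 170 mm high, standing on the bench to the far right; origin at the centre of its underside
- tweezers: bystander: steel tweezers, 120 mm long, lying on the bench to the near left; origin at the centre of the underside, x along them

How it is judged:
By the outcome, as a careful person would: the job done as asked, in the order asked, and still so for the second after the job is handed in, with the robot touching nothing.
It also fails if it takes over 72 s, if anything falls off the work surface, if the arm or the gripper's body presses on something with over 40 N, if the wrist force passes 120 N, or if a joint passes its speed limit or range.

## Robot

A 7-joint arm with a two-finger parallel gripper is mounted at the origin on the work surface. World frame = base frame: x ahead of the robot, y to its left, z up, the work surface at z = 0. Lengths are in m, angles in rad, forces in N, time in s.
With the tool pointing down it reaches from about 0.4 to 0.875 m from the base axis. Payload 19.3 kg.
Tool frame: the origin (TCP) lies between the finger pads; the fingertips stand 22 mm ahead of it and the grasp point (between the pads) lies 3 mm ahead of it; y points along the fingers, z is the direction in which the jaws open and shut, and the axes are right-handed (so a half turn about y gives the same grasp; the last joint's range is limited). The gripper opens to 85 mm and grips with 20 to 120 N. Pads are 22 mm wide; open, the fingers measure 114 mm over their backs; the gripper's body (76 mm by 85 mm) begins 54 mm behind the grasp point. The pads swing forward as they close: fully open they stand 13 mm farther back than shut.
Start: joints at [1.234, 0.521, -0.036, 1.599, 0.021, 1.021, -0.113], TCP at [0.165, -0.603, 0.253] pointing down, gripper open.
Joint ranges: [-2.91, 2.91], [-0.3, 2.13], [-1.5, 1.42], [0.17, 2.43], [-1.26, 4.41], [0.16, 1.93], [-2.52, 2.52]. Speed limits (rad/s): [1.89, 1.89, 2.39, 2.39, 3.01, 3.01, 3.01].

## Interface

Orientations are given as a unit quaternion [w, x, y, z].
In Python, from station import arm gives the robot as it stands.
- The arm moves only by the tool apply_moves, never from a script. Its argument "commands" is a list of rows, each an object of numbers: "tx", "ty", "tz": the shift along the tool's x, y, z in m; "spin": the turn about the tool's y in rad; "claw": the opening in per cent of the stroke, from 0 (shut) to 100 (fully open). A call has 1 to 12 rows; each row shifts and turns the pose as measured when the row begins, along the tool's axes as they then stand; what a row does not reach is not made up. A row lasts 1/8 s, in which the tool goes at most 62.5 mm and 10.7 degrees, less where a joint would pass 70% of its speed; a pose out of reach is approached as far as the arm can. A call is refused whole if a number of a shift passes 0.0625 or a number of a turn 0.188, either way. A call with a gripper value outside its range is refused whole. The fingers move at their own pace and stop on an object; the grip force is fixed at half the most. Time passes only in rows, so rows that do not move let the fingers close. It gives the time, the measured TCP pose, the force and the opening at its end, in the units of the state.
- arm.read_state(): the state, without advancing time (a new reading comes with each control period).
- arm.snapshot(name): name is "scene" or "top"; returns (picture, depth): 480x640x3 uint8, blue, green, red; 480x640 float32, m along the optical axis (not along the pixel's ray), 0 where there is no reading.
- arm.camera_info(name): a dict with "fovy" (degrees; the focal length in pixels is half the picture's height over the tangent of half this angle, whatever the lens; pixels are square), "cx", "cy" (the principal point, pixels), "rvec" (rotation vector, rad) and "tvec" (3), from world to camera coordinates, as OpenCV has them. Camera axes: x right, y down, z forward; pixel columns grow to the right and rows downward; lengths in m; the calibration is good to about 2 mm. A picture is of the moment at which its call begins. camera_info takes no time and is no camera call.
- arm.hand_in(): hands the job in, once; it reports no verdict.
The state is a dict: "time": time; "joint_pos": joint angles; "joint_vel": joint speeds; "joint_efforts": joint torques, N m; "position": TCP position; "tool_rot": TCP orientation; "ft_force": force on the tool from outside, world axes, zero at the start; "torque": the same for the moment, N m; "finger_gap": finger opening in m.
Only numpy, scipy, OpenCV 4.12 (cv2) and the standard library are available. Lean on these libraries where they do the work, as an engineer would, in place of code of your own. Each camera call takes 0.05 s, during which the arm holds its last target.

## Working session

There is one attempt and no reset: what is moved stays moved. The work goes in short steps, Python scripts to look and compute and a tool call to move; the robot and the scene stay as the last step left them, time stands still between calls to the robot, and variables do not carry over. Pictures are saved under pics/ and viewed, and the job is handed in when it is done.

Besides the shell and the picture viewer there is one more tool, called after "Emit:" as name(argument=value, ...) on one line, values as JSON. apply_moves: Moves the arm, as the interface text tells. Its arguments: {"type":"object","properties":{"commands":{"type":"array","items":{"type":"object","properties":{"tx":{"type":"number"},"ty":{"type":"number"},"tz":{"type":"number"},"spin":{"type":"number"},"claw":{"type":"number"}}}}},"required":["commands"]}

```bash
ls; mkdir -p pics
python3 - <<'E'
from station import arm
import cv2,numpy as np
s=arm.read_state()
for k in s: print(k,np.round(s[k],4))
for n in("scene","top"):
    p,d=arm.snapshot(n); cv2.imwrite(f"pics/{n}0.png",p); np.save(f"pics/{n}0.npy",d); cv2.imwrite
    print(n,arm.camera_info(n))
E
```

```text
pics
time 0.0
joint_pos [ 1.2338  0.522  -0.0363  1.6     0.0212  1.0211 -0.1128]
joint_vel [-0.0005  0.0012 -0.0007  0.0001 -0.0007 -0.0001  0.0001]
joint_efforts [ 0.00000e+00 -9.27126e+01  1.98000e+00 -3.69942e+01  1.78000e-02
  8.30000e-03 -0.00000e+00]
position [ 0.1647 -0.6026  0.2527]
tool_rot [ 0.094  -0.0941  0.7012 -0.7004]
ft_force [-0.286   0.4009 -0.1276]
torque [-0.0121  0.015   0.043 ]
finger_gap 0.0852
scene {'fovy': 42.47949757608032, 'cx': 318.8077796108297, 'cy': 237.90295708825505, 'rvec': array([ 1.9163915 ,  1.9187049 , -0.55511048]), 'tvec': array([ 0.01004385, -0.36006482,  1.61028874])}
top {'fovy': 42.94577282252877, 'cx': 314.23176576557734, 'cy': 236.95712825094733, 'rvec': array([ 2.16563209, -2.21318628,  0.05348645]), 'tvec': array([0.00465063, 0.47959268, 1.33104316])}
```

View pics/scene0.png

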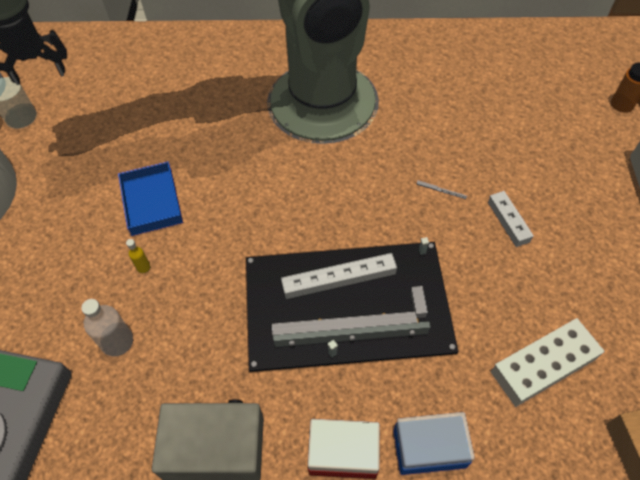

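View pics/top0.png

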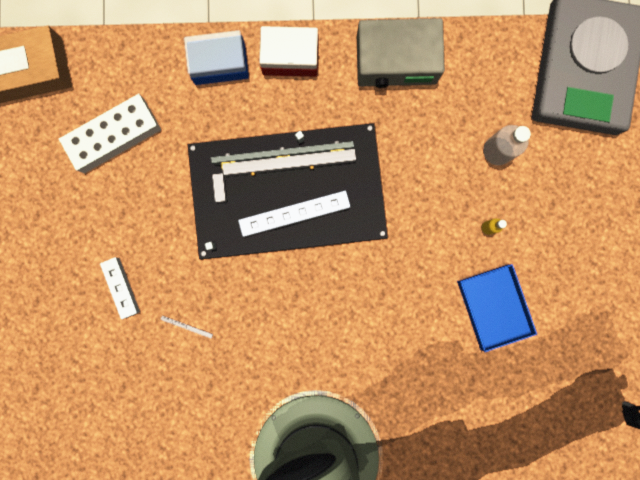

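The top view shows the black stage with corners near (190,143), (375,124), (387,236) and (200,258). The carrier lies skewed from about (240,228) to (350,201), the rail is at y≈155, the stop is at (219,187), and the cuvettes are at (299,136) and (209,246). Both brass pins are visible at (253,173) and (311,167).

```bash
cat > h.py <<'E'
import cv2,numpy as np
from station import arm
def cam(n):
    c=arm.camera_info(n);f=240/np.tan(np.radians(c["fovy"]/2))
    return np.array([[f,0,c["cx"]],[0,f,c["cy"]],[0,0,1]]),cv2.Rodrigues(np.array(c["rvec"]))[0],np.array(c["tvec"])
def toplane(n,uv,z):
    K,R,t=cam(n);uv=np.atleast_2d(uv).astype(float)
    r=(np.linalg.inv(K)@np.c_[uv,np.ones(len(uv))].T).T@R
    o=-R.T@t
    return (o+r*((z-o[2])/r[:,2])[:,None])
def toworld(n,d,mask):
    K,R,t=cam(n);v,u=np.nonzero(mask&(d>0));z=d[v,u]
    p=(np.linalg.inv(K)@np.c_[u,v,np.ones(len(u))].T).T*z[:,None]
    return (p-t)@R
def proj(n,P):
    K,R,t=cam(n); q=(np.atleast_2d(P)@R.T+t)@K.T; return q[:,:2]/q[:,2:]
def rect(P):
    r=cv2.minAreaRect(np.float32(P[:,:2]*1000)); b=cv2.boxPoints(r); return r,b
def frame(P): # long axis direction ~ +y, centre
    r,b=rect(P); e=[b[1]-b[0],b[2]-b[1]]; l=max(e,key=np.linalg.norm); l=l*np.sign(l[1]); th=np.arctan2(-l[0],l[1])
    return np.array(r[0]),th,r[1]
def biggest(m,near=None):
    n,l,s,c=cv2.connectedComponentsWithStats(m.astype(np.uint8))
    if near is None: i=1+np.argmax(s[1:,4])
    else: i=l[near[1],near[0]]
    return (l==i)
E
cat > meas.py <<'E'
from h import *
import sys
def run(ps):
  for n in("top","scene"):
    p=ps[n]; g=p.max(2).astype(int)
    st=biggest(g<45)
    c=cv2.findContours(st.astype(np.uint8),cv2.RETR_EXTERNAL,cv2.CHAIN_APPROX_NONE)[0][0][:,0]
    Ps=toplane(n,c,.016); print(n,"stage",frame(Ps))
E
python3 - <<'E'
import cv2,numpy as np
from h import *
import meas
ps={n:cv2.imread(f"pics/{n}0.png") for n in("top","scene")}
meas.run(ps)
a=ps["top"][110:270,180:400]; cv2.imwrite("pics/t_crop.png",cv2.resize(a,None,fx=3.6,fy=3.6,interpolation=cv2.INTER_CUBIC))
a=ps["scene"][230:380,235:465]; cv2.imwrite("pics/s_crop.png",cv2.resize(a,None,fx=3.4,fy=3.4,interpolation=cv2.INTER_CUBIC))
E
```

```text
top stage (array([15.54145241, 18.0993576 ]), np.float32(0.1744934), (115.96963500976562, 203.08363342285156))
scene stage (array([590.95373535,  51.88339233]), np.float32(0.091675386), (257.62213134765625, 412.3351135253906))
```

View pics/t_crop.png

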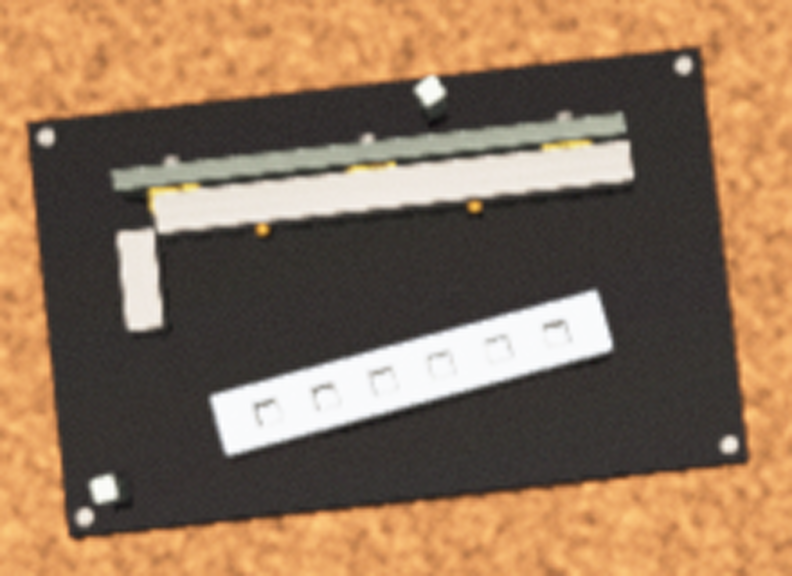

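View pics/s_crop.png

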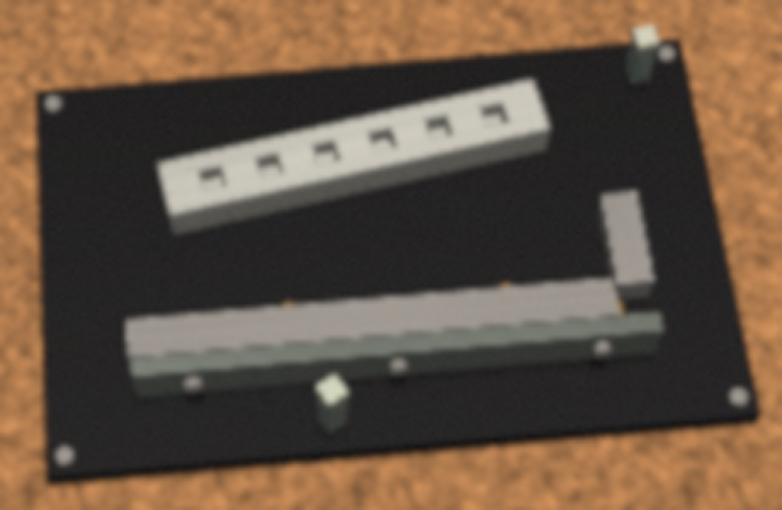

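```bash
cat > meas.py <<'E'
from h import *
def run(ps):
  out={}
  for n,sd in(("top",(230,180)),("scene",(400,285))):
    p=ps[n]; g=p.max(2).astype(int)
    st=biggest(cv2.morphologyEx((g<75).astype(np.uint8),cv2.MORPH_OPEN,np.ones((3,3))),near=sd)
    c=max(cv2.findContours(st.astype(np.uint8),cv2.RETR_EXTERNAL,cv2.CHAIN_APPROX_NONE)[0],key=len)[:,0]
    S=frame(toplane(n,c,.016)); print(n,"stage",S)
    out[n]=S
  return out
def carrier(p,S,thr=170,seed=(295,212)):
    # top view, bright top face z=.044
    g=p.min(2).astype(int); m=biggest(g>thr,near=seed)
    c=max(cv2.findContours(m.astype(np.uint8),cv2.RETR_EXTERNAL,cv2.CHAIN_APPROX_NONE)[0],key=len)
    C=frame(toplane("top",c[:,0],.044)); 
    th=S[1];R=np.array([[np.cos(th),-np.sin(th)],[np.sin(th),np.cos(th)]])
    print("carrier world",C,"stage xy",(C[0]-S[0])@R,"rel yaw deg",np.degrees(C[1]-th)); return C
E
python3 - <<'E'
from meas import *
ps={n:cv2.imread(f"pics/{n}0.png") for n in("top","scene")}
o=run(ps)
S=o["top"]; C=carrier(ps["top"],S)
th=S[1];R=np.array([[np.cos(th),-np.sin(th)],[np.sin(th),np.cos(th)]])
for n,f in (("rail face",[44,0]),("stop",[20,135]),("front railL",[44,133]),("frontR",[44,-157])):
    w=S[0]+R@np.array(f); print(n,w,proj("top",[*(w/1000),.042 if 'r' in n else .04]))
from scipy.spatial.transform import Rotation as Ro
q=arm.read_state()["tool_rot"]; print(Ro.from_quat([q[1],q[2],q[3],q[0]]).as_matrix().round(3))
E
```

```text
top stage (array([583.05755615,  52.90983582]), np.float32(0.09055226), (257.37213134765625, 415.4830322265625))
scene stage (array([590.79571533,  51.74638367]), np.float32(0.09106272), (260.7754211425781, 415.8330993652344))
carrier world (array([530.49511719,  36.85883331]), np.float32(0.24613321), (37.40180206298828, 240.36683654785156)) stage xy [-53.79855737 -11.23209511] rel yaw deg 8.91413
rail face [626.8772862  56.8886925] [[283.81955393 169.13071188]]
stop [590.76775953 189.16530603] [[223.33074244 187.15024211]]
front railL [614.85028759 189.34378558] [[222.95864547 176.00540447]]
frontR [641.07457027 -99.46807152] [[355.68568589 161.01289739]]
[[-0.965 -0.     0.264]
 [-0.264  0.001 -0.965]
 [ 0.    -1.    -0.001]]
```

Run:
```python
from meas import *
a=np.array([(45,137),(683,66),(729,444),(84,517)])/3.6+[180-.4,110-.4]
b=np.array([(667,53),(53,103),(64,456),(738,397)])/3.4+[235-.4,230-.4]
for n,q in(("top",a),("scene",b)):
    W=toplane(n,q,.017); print(n,(W*1000).round(1).tolist(),W.mean(0))
for n in("top","scene"):
    K,R,t=cam(n); print(n,"cam pos",-R.T@t)
# carrier from scene
p=cv2.imread("pics/scene0.png"); cr=p[230:380,235:465]
q=np.array([(158,163),(534,80),(550,131),(172,216)])/3.4+[234.6,229.6]
W=toplane("scene",q,.044)*1000; print(frame(W/1000), W.round(1).tolist())
# rail top front edge in top view: crop (155,235)-(633,180)
q=np.array([(158,233),(633,181)])/3.6+[179.6,109.6]; print(toplane("top",q,.042)*1000)
# pin heads tips
q=np.array([(262,233),(475,210)])/3.6+[179.6,109.6]; print(toplane("top",q,.029)*1000)
q=np.array([(119,232),(155,230),(162,328),(126,331)])/3.6+[179.6,109.6]; print(toplane("top",q,.040)*1000)
```

```text
top [[683.8, 260.9, 17.0], [718.9, -133.2, 17.0], [485.0, -155.0, 17.0], [449.0, 239.5, 17.0]] [0.58415092 0.05306116 0.017     ]
scene [[451.9, 238.7, 17.0], [487.7, -156.5, 17.0], [723.2, -135.1, 17.0], [687.1, 259.4, 17.0]] [0.58749333 0.05161872 0.017     ]
top cam pos [ 0.40423025 -0.01456482  1.35576267]
scene cam pos [1.14641016 0.01422405 1.18672608]
(array([534.56652832,  36.21546173]), np.float32(0.24348155), (37.500282287597656, 240.96910095214844)) [[545.4, -85.2, 44.0], [487.3, 148.6, 44.0], [523.7, 156.5, 44.0], [581.6, -75.4, 44.0]]
[[618.50563351 188.14282098  42.        ]
 [643.57176336 -98.98351962  42.        ]]
[[619.18407127 126.75388824  29.        ]
 [630.33868376  -3.23684136  29.        ]]
[[619.97702748 212.03195038  40.        ]
 [620.69902408 190.24170999  40.        ]
 [561.10255579 186.79857976  40.        ]
 [559.77218011 208.54082974  40.        ]]
```

Emit:
apply_moves(commands=[{"tx": -0.04, "tz": -0.043, "claw": 60}, {"tx": -0.04, "tz": -0.043, "claw": 60}, {"tx": -0.04, "tz": -0.043, "claw": 60}, {"tx": -0.04, "tz": -0.043, "claw": 60}, {"tx": -0.04, "tz": -0.043, "claw": 60}, {"tx": -0.04, "tz": -0.043, "claw": 60}, {"tx": -0.04, "tz": -0.043, "claw": 60}, {"tx": -0.04, "tz": -0.043, "claw": 60}, {"tx": -0.04, "tz": -0.043, "claw": 60}, {"tx": -0.04, "tz": -0.043, "claw": 60}])

```text
invalid input at $.commands[0]: expected keys tx, ty, tz, spin, claw
```

All keys are needed.

Emit:
apply_moves(commands=[{"tx": -0.04, "ty": 0, "tz": -0.043, "spin": 0, "claw": 60}, {"tx": -0.04, "ty": 0, "tz": -0.043, "spin": 0, "claw": 60}, {"tx": -0.04, "ty": 0, "tz": -0.043, "spin": 0, "claw": 60}, {"tx": -0.04, "ty": 0, "tz": -0.043, "spin": 0, "claw": 60}, {"tx": -0.04, "ty": 0, "tz": -0.043, "spin": 0, "claw": 60}, {"tx": -0.04, "ty": 0, "tz": -0.043, "spin": 0, "claw": 60}, {"tx": -0.04, "ty": 0, "tz": -0.043, "spin": 0, "claw": 60}, {"tx": -0.04, "ty": 0, "tz": -0.043, "spin": 0, "claw": 60}, {"tx": -0.04, "ty": 0, "tz": -0.043, "spin": 0, "claw": 60}, {"tx": -0.04, "ty": 0, "tz": -0.043, "spin": 0, "claw": 60}])

```text
time: 1.35
position: [0.4426, -0.0689, 0.2516]
tool_rot: [0.092, -0.092, 0.702, -0.701]
ft_force: [0.3, -1.3, -0.3]
finger_gap: 0.0511
```

```bash
cat > st.py <<'E'
from h import *
import sys
s=arm.read_state(); q=s["tool_rot"]
from scipy.spatial.transform import Rotation as Ro
M=Ro.from_quat([q[1],q[2],q[3],q[0]]).as_matrix()
p=np.array(s["position"]); yaw=np.arctan2(-M[1,0],-M[0,0])
S0=np.array([.5858,.0523]);th=.090
R=np.array([[np.cos(th),-np.sin(th)],[np.sin(th),np.cos(th)]])
print("t",round(s["time"],2),"pos",p.round(4),"yaw",round(yaw,4),"toolY",M[:,1].round(3),"gap",round(s["finger_gap"],4),"F",np.round(s["ft_force"],2),"stageF",(np.array(s["ft_force"])[:2]@R).round(2),"stage mm",((p[:2]-S0)@R*1000).round(1))
if len(sys.argv)>3:
    g=np.array([float(v) for v in sys.argv[1:4]]); d=M.T@(g-p)
    print("tool shift to goal",d.round(4))
    if len(sys.argv)>4: print("spin(if + = yaw down)",round(yaw-float(sys.argv[4]),4))
E
python3 st.py .486 .025 .12 .245
```

```text
t 1.35 pos [ 0.4426 -0.0689  0.2516] yaw 0.2603 toolY [-0.001  0.001 -1.   ] gap 0.0511 F [ 0.26 -1.25 -0.34] stageF [ 0.15 -1.27] stage mm [-153.5 -107.8]
tool shift to goal [-0.0661  0.1317 -0.0794]
spin(if + = yaw down) 0.0153
```

Emit:
apply_moves(commands=[{"tx": -0.033, "ty": 0.044, "tz": -0.04, "spin": 0.015, "claw": 60}, {"tx": -0.033, "ty": 0.044, "tz": -0.04, "spin": 0, "claw": 60}, {"tx": 0, "ty": 0.044, "tz": 0, "spin": 0, "claw": 60}, {"tx": 0, "ty": 0.03, "tz": 0, "spin": 0, "claw": 60}, {"tx": 0, "ty": 0, "tz": 0, "spin": 0, "claw": 60}])

```text
time: 1.98
position: [0.4845, 0.0235, 0.094]
tool_rot: [0.089, -0.088, 0.702, -0.701]
ft_force: [-0.1, 0.0, 0.1]
finger_gap: 0.0513
```

```bash
python3 st.py .486 .025 .042 .245
```

```text
t 1.98 pos [0.4845 0.0235 0.094 ] yaw 0.2514 toolY [ 0.001  0.003 -1.   ] gap 0.0513 F [-0.14  0.03  0.09] stageF [-0.14  0.04] stage mm [-103.5  -19.6]
tool shift to goal [-0.0017  0.052  -0.001 ]
spin(if + = yaw down) 0.0064
```

Emit:
apply_moves(commands=[{"tx": 0, "ty": 0.02, "tz": 0, "spin": 0.006, "claw": 60}, {"tx": 0, "ty": 0.015, "tz": 0, "spin": 0, "claw": 60}, {"tx": 0, "ty": 0.01, "tz": 0, "spin": 0, "claw": 60}, {"tx": 0, "ty": 0.004, "tz": 0, "spin": 0, "claw": 60}, {"tx": 0, "ty": 0, "tz": 0, "spin": 0, "claw": 60}])

```text
time: 2.6
position: [0.4867, 0.023, 0.0471]
tool_rot: [0.088, -0.084, 0.703, -0.701]
ft_force: [0.2, -0.8, 0.9]
finger_gap: 0.0512
```

```bash
python3 st.py .486 .025 .042 .245
python3 - <<'E'
from h import *
p,d=arm.snapshot("scene"); cv2.imwrite("pics/s1.png",cv2.resize(p[200:380,225:465],None,fx=3.3,fy=3.3,interpolation=cv2.INTER_CUBIC))
E
```

```text
t 2.6 pos [0.4867 0.023  0.0471] yaw 0.244 toolY [ 0.005  0.003 -1.   ] gap 0.0512 F [ 0.2  -0.78  0.92] stageF [ 0.13 -0.79] stage mm [-101.4  -20.3]
tool shift to goal [ 0.0002  0.0051 -0.0021]
spin(if + = yaw down) -0.001
```

View pics/s1.png

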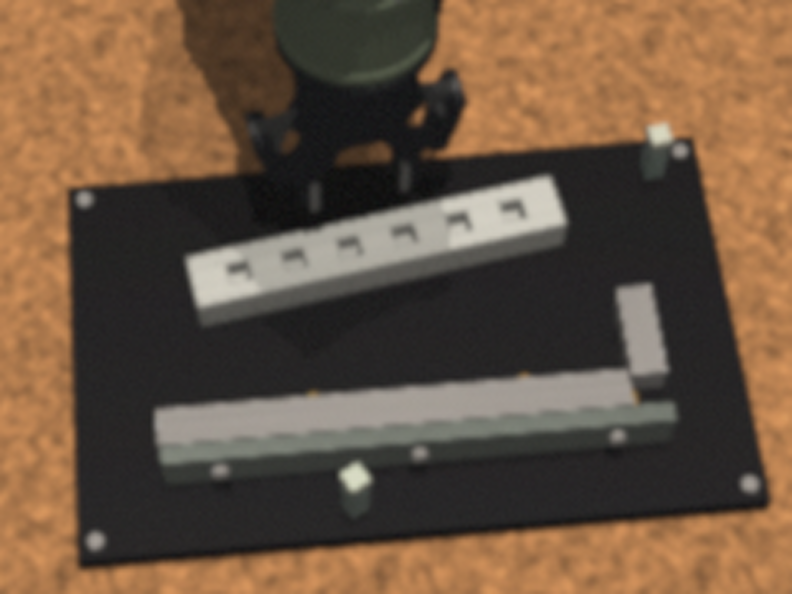

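Emit:
apply_moves(commands=[{"tx": -0.004, "ty": 0.004, "tz": -0.004, "spin": 0, "claw": 60}, {"tx": -0.004, "ty": 0, "tz": 0, "spin": 0, "claw": 60}, {"tx": -0.003, "ty": 0, "tz": 0, "spin": 0, "claw": 60}, {"tx": -0.002, "ty": 0, "tz": 0, "spin": 0, "claw": 60}, {"tx": -0.002, "ty": 0, "tz": 0, "spin": 0, "claw": 60}, {"tx": -0.002, "ty": 0, "tz": 0, "spin": 0, "claw": 60}])

```text
time: 3.4
position: [0.504, 0.0317, 0.0439]
tool_rot: [0.089, -0.084, 0.703, -0.701]
ft_force: [-1.3, 0.1, 0.0]
finger_gap: 0.051
```

```bash
python3 st.py .51 .03 .043 .245
```

```text
t 3.4 pos [0.504  0.0317 0.0439] yaw 0.244 toolY [ 0.007  0.003 -1.   ] gap 0.051 F [-1.3   0.12  0.04] stageF [-1.29  0.23] stage mm [-83.4 -13.2]
tool shift to goal [-0.0055  0.001   0.0031]
spin(if + = yaw down) -0.001
```

Emit:
apply_moves(commands=[{"tx": -0.003, "ty": 0, "tz": 0, "spin": 0, "claw": 60}, {"tx": -0.003, "ty": 0, "tz": 0, "spin": 0.008, "claw": 60}, {"tx": -0.003, "ty": 0, "tz": 0, "spin": 0.012, "claw": 60}, {"tx": -0.003, "ty": 0, "tz": 0, "spin": 0.012, "claw": 60}, {"tx": -0.003, "ty": 0, "tz": 0, "spin": 0.012, "claw": 60}, {"tx": -0.003, "ty": 0, "tz": 0, "spin": 0.012, "claw": 60}])

```text
time: 4.15
position: [0.5216, 0.0357, 0.0439]
tool_rot: [0.067, -0.063, 0.705, -0.703]
ft_force: [-2.0, -0.3, 1.6]
finger_gap: 0.0509
```

```bash
python3 st.py .51 .03 .043 .09;  python3 - <<'E'
from h import *
p,d=arm.snapshot("scene"); cv2.imwrite("pics/s2.png",cv2.resize(p[200:380,225:465],None,fx=3.3,fy=3.3,interpolation=cv2.INTER_CUBIC))
E
```

```text
t 4.15 pos [0.5216 0.0357 0.0439] yaw 0.1841 toolY [ 0.005  0.002 -1.   ] gap 0.0509 F [-1.98 -0.34  1.61] stageF [-2.   -0.16] stage mm [-65.4 -10.7]
tool shift to goal [0.0125 0.0008 0.0035]
spin(if + = yaw down) 0.0941
```

View pics/s2.png

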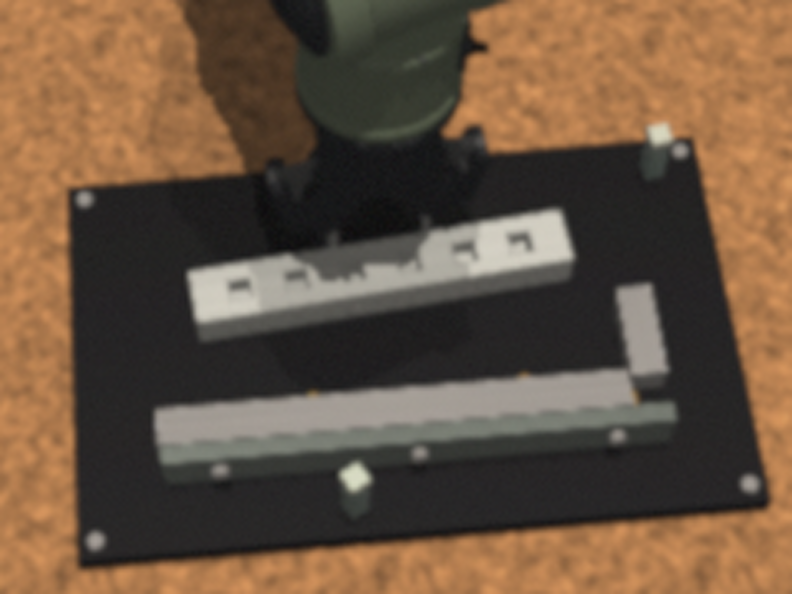

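Emit:
apply_moves(commands=[{"tx": -0.003, "ty": 0, "tz": 0, "spin": 0.012, "claw": 60}, {"tx": -0.003, "ty": 0, "tz": 0, "spin": 0.012, "claw": 60}, {"tx": -0.003, "ty": 0, "tz": 0, "spin": 0.012, "claw": 60}, {"tx": -0.003, "ty": 0, "tz": 0, "spin": 0.012, "claw": 60}, {"tx": -0.003, "ty": 0, "tz": 0, "spin": 0.012, "claw": 60}, {"tx": -0.003, "ty": 0, "tz": 0, "spin": 0.012, "claw": 60}, {"tx": -0.003, "ty": 0, "tz": 0, "spin": 0.012, "claw": 60}, {"tx": -0.003, "ty": 0, "tz": 0, "spin": 0.01, "claw": 60}, {"tx": -0.003, "ty": 0, "tz": 0, "spin": 0, "claw": 60}])

```text
time: 5.32
position: [0.5509, 0.0397, 0.0439]
tool_rot: [0.031, -0.027, 0.707, -0.706]
ft_force: [-2.0, 0.1, -1.6]
finger_gap: 0.0516
```

```bash
python3 st.py .51 .03 .043 .09;  python3 - <<'E'
from h import *
p,d=arm.snapshot("scene"); cv2.imwrite("pics/s3.png",cv2.resize(p[200:380,225:465],None,fx=3.3,fy=3.3,interpolation=cv2.INTER_CUBIC))
E
```

```text
t 5.33 pos [0.5509 0.0397 0.0439] yaw 0.0826 toolY [ 0.006  0.003 -1.   ] gap 0.0516 F [-1.97  0.12 -1.64] stageF [-1.95  0.29] stage mm [-35.9  -9.4]
tool shift to goal [0.0416 0.0007 0.0063]
spin(if + = yaw down) -0.0074
```

View pics/s3.png

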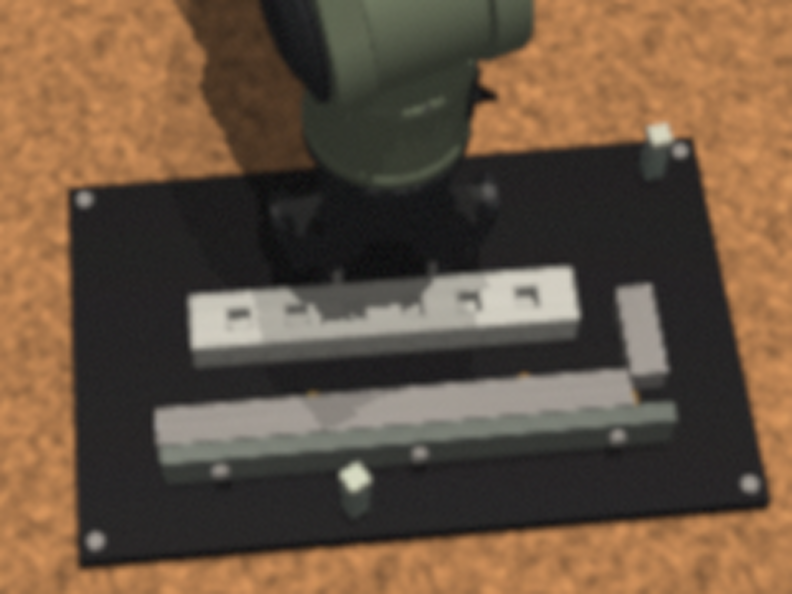

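Run:
```python
from h import *
q=np.array([(190,295),(574,267),(580,319),(193,350)])/3.3+[224.7,199.7]
W=toplane("scene",q,.044)*1000
S0=np.array([587.5,51.6]);th=.091
R=np.array([[np.cos(th),-np.sin(th)],[np.sin(th),np.cos(th)]])
r=frame(W/1000);print(r); print(((W[:,:2]-S0)@R).round(1).tolist(), (r[0]-S0)@R)
```

```text
(array([580.96575928,  40.38788605]), np.float32(0.085083455), (37.95204544067383, 241.90023803710938))
[[-27.2, -131.4], [-24.4, 110.5], [11.9, 108.7], [10.7, -131.6]] [ -7.52609913 -10.57192665]
```

Emit:
apply_moves(commands=[{"tx": 0.015, "ty": 0, "tz": 0, "spin": -0.007, "claw": 60}, {"tx": 0.015, "ty": -0.02, "tz": 0, "spin": 0, "claw": 60}, {"tx": 0, "ty": -0.04, "tz": 0.03, "spin": 0, "claw": 0}, {"tx": 0, "ty": -0.02, "tz": 0.04, "spin": 0, "claw": 0}, {"tx": -0.02, "ty": 0, "tz": 0.04, "spin": 0, "claw": 0}, {"tx": -0.02, "ty": 0, "tz": 0.04, "spin": 0, "claw": 0}, {"tx": -0.015, "ty": 0, "tz": 0, "spin": 0, "claw": 0}, {"tx": 0, "ty": 0, "tz": 0, "spin": 0, "claw": 0}])

```text
time: 6.38
position: [0.5923, -0.1122, 0.1278]
tool_rot: [0.037, -0.028, 0.707, -0.706]
ft_force: [0.3, 0.3, -0.1]
finger_gap: -0.0005
```

```bash
python3 st.py .5639 -.1077 .043 .09;  python3 - <<'E'
from meas import *
p,d=arm.snapshot("scene"); cv2.imwrite("pics/s4.png",cv2.resize(p[200:380,225:465],None,fx=3.3,fy=3.3,interpolation=cv2.INTER_CUBIC))
S0=np.array([585.8,52.3]);th=.09
R=np.array([[np.cos(th),-np.sin(th)],[np.sin(th),np.cos(th)]])
w=S0+R@np.array([-7.5,-160]);print("goal",w)
E
```

```text
t 6.38 pos [ 0.5923 -0.1122  0.1278] yaw 0.092 toolY [ 0.011  0.002 -1.   ] gap -0.0005 F [ 0.34  0.33 -0.14] stageF [0.37 0.29] stage mm [  -8.3 -164.5]
tool shift to goal [ 0.0288  0.0845 -0.007 ]
spin(if + = yaw down) 0.002
goal [ 592.71092237 -107.7265264 ]
```

View pics/s4.png

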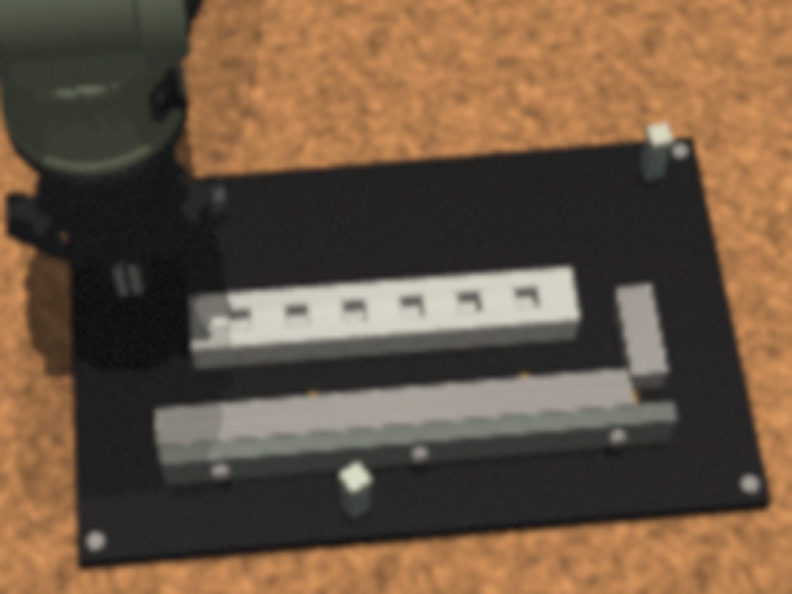

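Emit:
apply_moves(commands=[{"tx": 0, "ty": 0.03, "tz": 0, "spin": 0, "claw": 0}, {"tx": 0, "ty": 0.03, "tz": 0, "spin": 0, "claw": 0}, {"tx": 0, "ty": 0.014, "tz": 0, "spin": 0, "claw": 0}, {"tx": 0, "ty": 0.007, "tz": 0, "spin": 0, "claw": 0}, {"tx": 0, "ty": 0, "tz": 0, "spin": 0, "claw": 0}])

```text
time: 7.05
position: [0.5913, -0.1114, 0.0463]
tool_rot: [0.037, -0.029, 0.707, -0.706]
ft_force: [0.2, -0.1, -0.6]
finger_gap: 0.0
```

```bash
python3 st.py .5927 -.1077 .043 .09
python3 - <<'E'
from meas import *
p,d=arm.snapshot("scene"); cv2.imwrite("pics/s5.png",cv2.resize(p[200:380,225:465],None,fx=3.3,fy=3.3,interpolation=cv2.INTER_CUBIC))
E
```

```text
t 7.05 pos [ 0.5913 -0.1114  0.0463] yaw 0.0938 toolY [ 0.012  0.001 -1.   ] gap 0.0 F [ 0.22 -0.06 -0.64] stageF [ 0.21 -0.08] stage mm [  -9.2 -163.5]
tool shift to goal [-0.0017  0.0033 -0.0035]
spin(if + = yaw down) 0.0038
```

View pics/s5.png

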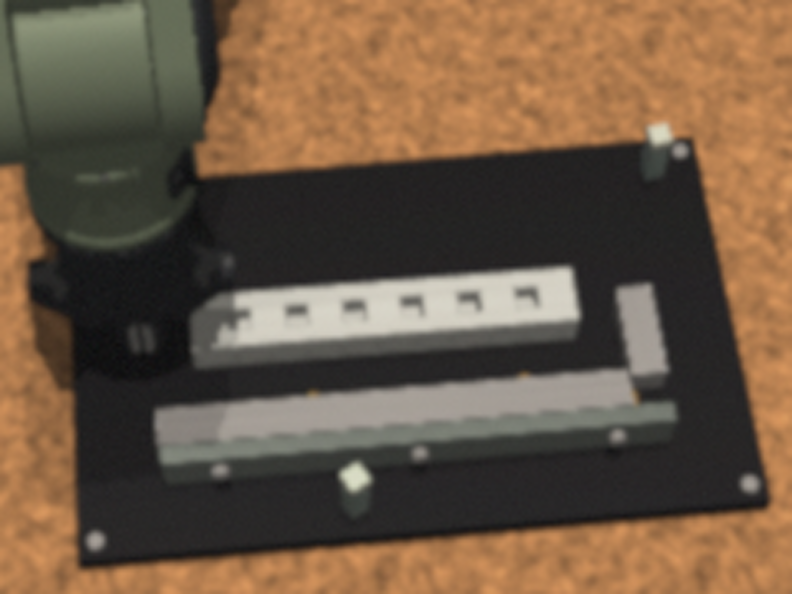

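Emit:
apply_moves(commands=[{"tx": -0.002, "ty": 0.002, "tz": -0.004, "spin": 0.003, "claw": 0}, {"tx": 0, "ty": 0, "tz": -0.004, "spin": 0, "claw": 0}, {"tx": 0, "ty": 0, "tz": -0.004, "spin": 0, "claw": 0}, {"tx": 0, "ty": 0, "tz": -0.003, "spin": 0, "claw": 0}, {"tx": 0, "ty": 0, "tz": -0.003, "spin": 0, "claw": 0}, {"tx": 0, "ty": 0, "tz": -0.003, "spin": 0, "claw": 0}, {"tx": 0, "ty": 0, "tz": -0.003, "spin": 0, "claw": 0}, {"tx": 0, "ty": 0, "tz": -0.003, "spin": 0, "claw": 0}])

```text
time: 8.1
position: [0.592, -0.0832, 0.0464]
tool_rot: [-0.037, 0.026, -0.706, 0.707]
ft_force: [1.1, -1.1, 0.7]
finger_gap: -0.0
```

```bash
python3 st.py .5927 -.1077 .043 .09
python3 - <<'E'
from meas import *
p,d=arm.snapshot("scene"); cv2.imwrite("pics/s6.png",cv2.resize(p[200:380,225:465],None,fx=3.3,fy=3.3,interpolation=cv2.INTER_CUBIC))
E
```

```text
t 8.1 pos [ 0.592  -0.0832  0.0464] yaw 0.0899 toolY [ 0.015  0.    -1.   ] gap -0.0 F [ 1.15 -1.06  0.74] stageF [ 1.05 -1.16] stage mm [  -6.  -135.5]
tool shift to goal [0.0016 0.0034 0.0245]
spin(if + = yaw down) -0.0001
```

View pics/s6.png

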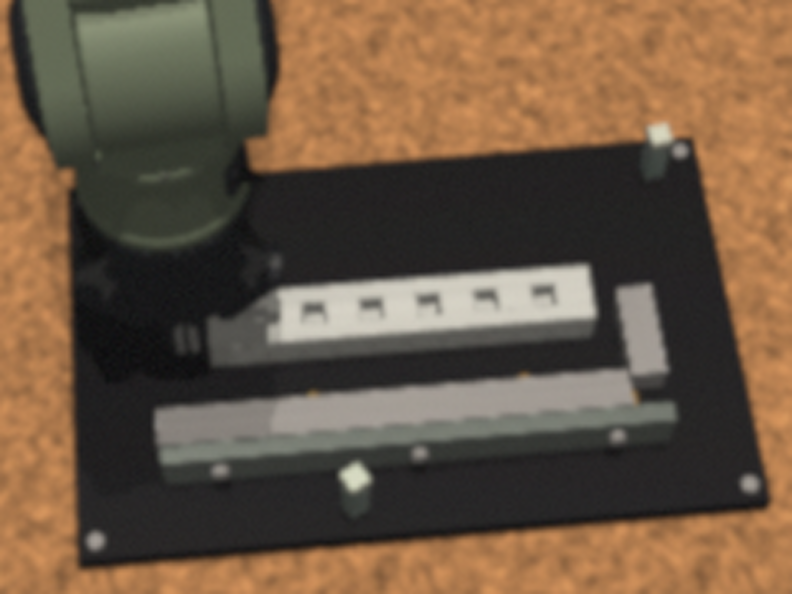

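Emit:
apply_moves(commands=[{"tx": 0, "ty": 0.001, "tz": -0.003, "spin": 0, "claw": 0}, {"tx": 0, "ty": 0.001, "tz": -0.003, "spin": 0, "claw": 0}, {"tx": 0, "ty": 0, "tz": -0.003, "spin": 0, "claw": 0}, {"tx": 0, "ty": 0, "tz": -0.003, "spin": 0, "claw": 0}])

```text
time: 8.65
position: [0.5912, -0.0706, 0.0445]
tool_rot: [-0.037, 0.026, -0.706, 0.707]
ft_force: [-0.5, -2.7, 1.8]
finger_gap: 0.0003
```

```bash
python3 st.py .5927 -.1077 .043 .09
python3 - <<'E'
from meas import *
p,d=arm.snapshot("scene"); cv2.imwrite("pics/s7.png",cv2.resize(p[200:380,225:465],None,fx=3.3,fy=3.3,interpolation=cv2.INTER_CUBIC))
E
```

```text
t 8.65 pos [ 0.5912 -0.0706  0.0445] yaw 0.0897 toolY [ 0.016 -0.    -1.   ] gap 0.0003 F [-0.54 -2.73  1.76] stageF [-0.78 -2.67] stage mm [  -5.7 -122.9]
tool shift to goal [0.0018 0.0016 0.037 ]
spin(if + = yaw down) -0.0003
```

View pics/s7.png

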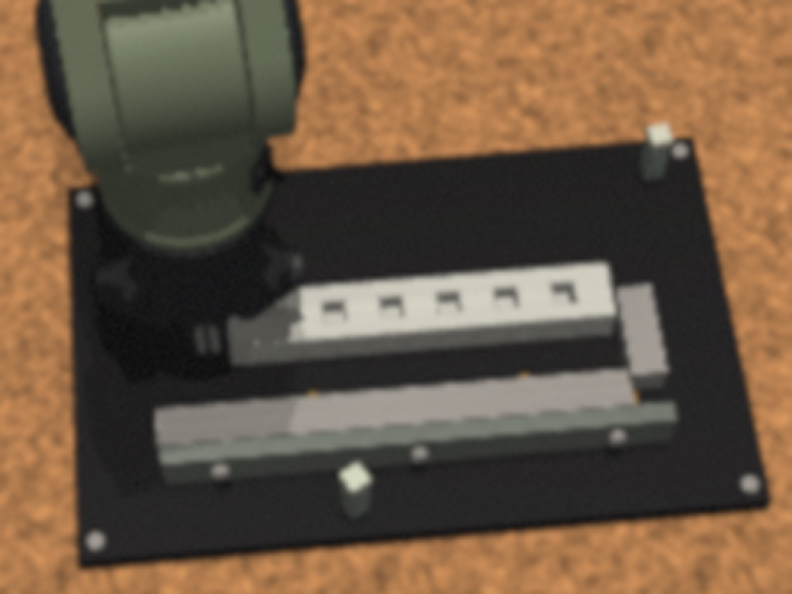

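Emit:
apply_moves(commands=[{"tx": 0, "ty": 0, "tz": 0.01, "spin": 0, "claw": 0}, {"tx": 0, "ty": -0.04, "tz": 0.005, "spin": 0, "claw": 0}, {"tx": 0.03, "ty": -0.04, "tz": 0, "spin": 0, "claw": 0}, {"tx": 0.03, "ty": 0, "tz": -0.03, "spin": 0, "claw": 60}, {"tx": 0, "ty": 0, "tz": -0.045, "spin": 0, "claw": 60}, {"tx": 0, "ty": 0, "tz": -0.045, "spin": 0, "claw": 60}, {"tx": 0, "ty": 0, "tz": -0.03, "spin": 0, "claw": 60}, {"tx": 0, "ty": 0, "tz": 0, "spin": 0, "claw": 60}])

```text
time: 9.7
position: [0.5161, 0.0587, 0.1257]
tool_rot: [0.036, -0.025, 0.707, -0.706]
ft_force: [0.2, 0.1, -0.1]
finger_gap: 0.0513
```

```bash
python3 - <<'E'
import numpy as np
S0=np.array([585.8,52.3]);th=.09
R=np.array([[np.cos(th),-np.sin(th)],[np.sin(th),np.cos(th)]])
print("goal",S0+R@np.array([-62,12]))
E
python3 st.py .523 .0587 .043 .09
```

```text
goal [522.97238796  58.67896275]
t 9.7 pos [0.5161 0.0587 0.1257] yaw 0.0869 toolY [ 0.015  0.001 -1.   ] gap 0.0513 F [ 0.18  0.09 -0.06] stageF [0.18 0.08] stage mm [-68.9  12.7]
tool shift to goal [-0.0056  0.0828  0.0006]
spin(if + = yaw down) -0.0031
```

Emit:
apply_moves(commands=[{"tx": 0, "ty": 0.03, "tz": 0, "spin": -0.003, "claw": 60}, {"tx": 0, "ty": 0.03, "tz": 0, "spin": 0, "claw": 60}, {"tx": -0.003, "ty": 0.014, "tz": 0, "spin": 0, "claw": 60}, {"tx": -0.006, "ty": 0.007, "tz": 0, "spin": 0, "claw": 60}, {"tx": -0.005, "ty": 0, "tz": 0, "spin": 0, "claw": 60}, {"tx": -0.005, "ty": 0, "tz": 0, "spin": 0, "claw": 60}])

```text
time: 10.45
position: [0.5396, 0.0563, 0.0445]
tool_rot: [-0.037, 0.024, -0.706, 0.707]
ft_force: [0.4, -0.1, 0.4]
finger_gap: 0.051
```

```bash
python3 st.py .523 .0587 .043 .09
```

```text
t 10.45 pos [0.5396 0.0563 0.0445] yaw 0.0864 toolY [ 0.018  0.    -1.   ] gap 0.051 F [ 0.4  -0.13  0.38] stageF [ 0.39 -0.16] stage mm [-45.6   8.1]
tool shift to goal [ 0.0164  0.0012 -0.0038]
spin(if + = yaw down) -0.0036
```

Emit:
apply_moves(commands=[{"tx": -0.003, "ty": 0, "tz": -0.004, "spin": -0.006, "claw": 60}, {"tx": -0.003, "ty": 0, "tz": 0, "spin": 0, "claw": 60}, {"tx": -0.003, "ty": 0, "tz": 0, "spin": 0, "claw": 60}, {"tx": -0.003, "ty": 0, "tz": 0, "spin": 0, "claw": 60}, {"tx": -0.003, "ty": 0, "tz": 0, "spin": 0, "claw": 60}, {"tx": -0.003, "ty": 0, "tz": 0, "spin": 0, "claw": 60}, {"tx": -0.003, "ty": 0, "tz": 0, "spin": 0, "claw": 60}, {"tx": -0.003, "ty": 0, "tz": 0, "spin": 0, "claw": 60}, {"tx": -0.003, "ty": 0, "tz": 0, "spin": 0, "claw": 60}, {"tx": -0.003, "ty": 0, "tz": 0, "spin": 0, "claw": 60}])

```text
time: 11.7
position: [0.5712, 0.0635, 0.0461]
tool_rot: [-0.039, 0.026, -0.706, 0.707]
ft_force: [-1.0, -0.6, -1.1]
finger_gap: 0.051
```

```bash
python3 st.py .523 .0587 .043 .09;python3 - <<'E'
from meas import *
p,d=arm.snapshot("scene"); cv2.imwrite("pics/s8.png",cv2.resize(p[200:380,225:465],None,fx=3.3,fy=3.3,interpolation=cv2.INTER_CUBIC))
E
```

```text
t 11.7 pos [0.5712 0.0635 0.0461] yaw 0.0928 toolY [ 0.018  0.    -1.   ] gap 0.051 F [-1.01 -0.65 -1.13] stageF [-1.06 -0.56] stage mm [-13.6  12.5]
tool shift to goal [0.0485 0.0022 0.0003]
spin(if + = yaw down) 0.0028
```

View pics/s8.png

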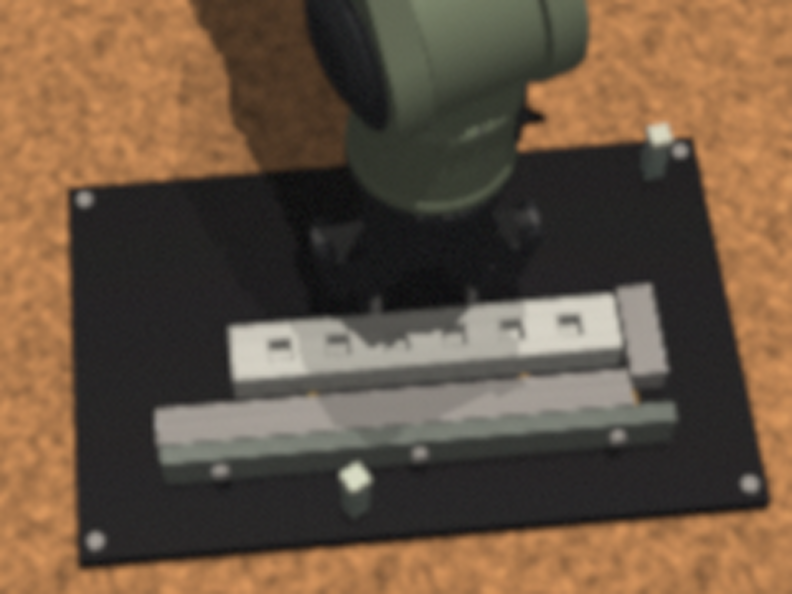

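Emit:
apply_moves(commands=[{"tx": -0.0015, "ty": 0.001, "tz": 0, "spin": 0, "claw": 60}, {"tx": -0.0015, "ty": 0, "tz": 0, "spin": 0, "claw": 60}, {"tx": -0.0015, "ty": 0, "tz": 0, "spin": 0, "claw": 60}, {"tx": -0.0015, "ty": 0, "tz": 0, "spin": 0, "claw": 60}])

```text
time: 12.25
position: [0.5778, 0.0641, 0.0452]
tool_rot: [-0.039, 0.026, -0.706, 0.707]
ft_force: [0.1, -0.6, -2.2]
finger_gap: 0.0512
```

```bash
python3 st.py
```

```text
t 12.25 pos [0.5778 0.0641 0.0452] yaw 0.0928 toolY [ 0.018  0.    -1.   ] gap 0.0512 F [ 0.08 -0.59 -2.22] stageF [ 0.03 -0.59] stage mm [-6.9 12.5]
```

Emit:
apply_moves(commands=[{"tx": -0.001, "ty": 0, "tz": 0, "spin": 0, "claw": 60}, {"tx": -0.001, "ty": 0, "tz": 0, "spin": 0, "claw": 60}])

```text
time: 12.5
position: [0.5798, 0.0643, 0.0451]
tool_rot: [-0.039, 0.026, -0.706, 0.707]
ft_force: [-1.5, 0.4, -0.6]
finger_gap: 0.0512
```

```bash
python3 st.py
```

```text
t 12.5 pos [0.5798 0.0643 0.0451] yaw 0.0928 toolY [ 0.018  0.    -1.   ] gap 0.0512 F [-1.54  0.36 -0.58] stageF [-1.5   0.49] stage mm [-4.9 12.5]
```

Emit:
apply_moves(commands=[{"tx": -0.001, "ty": 0, "tz": 0, "spin": 0, "claw": 60}])

```text
time: 12.62
position: [0.5808, 0.0644, 0.0452]
tool_rot: [-0.039, 0.026, -0.706, 0.707]
ft_force: [-1.6, 0.4, 0.1]
finger_gap: 0.0513
```

```bash
python3 st.py
```

```text
t 12.62 pos [0.5808 0.0644 0.0452] yaw 0.0929 toolY [ 0.018  0.    -1.   ] gap 0.0513 F [-1.6   0.39  0.11] stageF [-1.55  0.53] stage mm [-3.9 12.5]
```

Still sliding. I'll keep using 1 mm steps.

Emit:
apply_moves(commands=[{"tx": -0.001, "ty": 0, "tz": 0, "spin": 0, "claw": 60}])

```text
time: 12.75
position: [0.5818, 0.0645, 0.0452]
tool_rot: [-0.039, 0.026, -0.706, 0.707]
ft_force: [-1.5, -0.1, -0.0]
finger_gap: 0.0514
```

Emit:
apply_moves(commands=[{"tx": -0.001, "ty": 0, "tz": 0, "spin": 0, "claw": 60}])

```text
time: 12.88
position: [0.5829, 0.0646, 0.0452]
tool_rot: [-0.039, 0.026, -0.706, 0.707]
ft_force: [-1.5, -0.2, -1.3]
finger_gap: 0.0512
```

Emit:
apply_moves(commands=[{"tx": -0.0005, "ty": 0, "tz": 0, "spin": 0, "claw": 60}])

```text
time: 13.0
position: [0.5834, 0.0646, 0.0452]
tool_rot: [-0.039, 0.026, -0.706, 0.707]
ft_force: [-1.1, -1.2, -0.1]
finger_gap: 0.0515
```

```bash
python3 st.py;python3 - <<'E'
from meas import *
p,d=arm.snapshot("scene"); cv2.imwrite("pics/s9.png",cv2.resize(p[200:380,225:465],None,fx=3.3,fy=3.3,interpolation=cv2.INTER_CUBIC))
E
```

```text
t 13.0 pos [0.5834 0.0646 0.0452] yaw 0.0928 toolY [ 0.018  0.    -1.   ] gap 0.0515 F [-1.08 -1.16 -0.06] stageF [-1.18 -1.06] stage mm [-1.3 12.5]
```

View pics/s9.png

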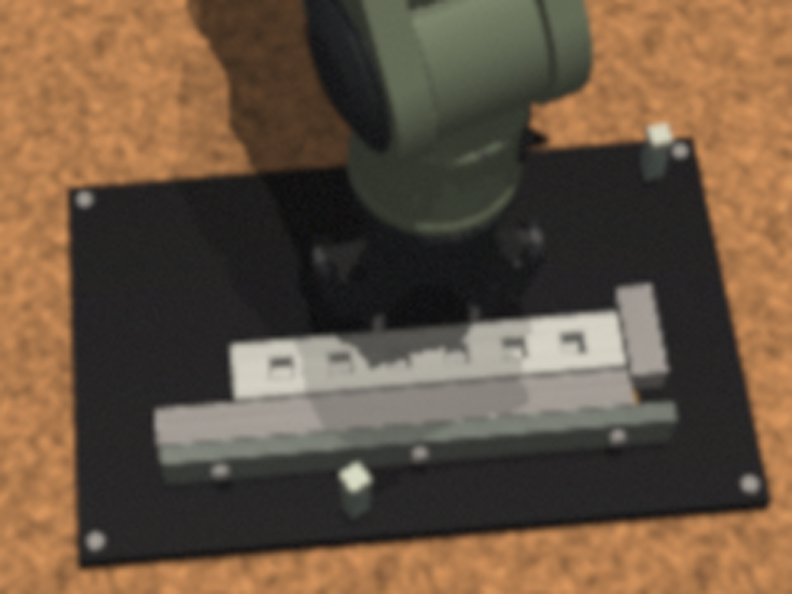

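Nearly there. The carrier's visible back edge has reached the rail's front edge at about row 396 on the left and 372 on the right. I'll use 0.5 mm feel steps now.

Emit:
apply_moves(commands=[{"tx": -0.0005, "ty": 0, "tz": 0, "spin": 0, "claw": 60}])

```text
time: 13.18
position: [0.584, 0.0647, 0.0452]
tool_rot: [-0.039, 0.026, -0.706, 0.707]
ft_force: [-1.0, -0.0, -1.1]
finger_gap: 0.0513
```

Emit:
apply_moves(commands=[{"tx": -0.0005, "ty": 0, "tz": 0, "spin": 0, "claw": 60}])

```text
time: 13.3
position: [0.5845, 0.0647, 0.0452]
tool_rot: [-0.039, 0.026, -0.706, 0.707]
ft_force: [-1.8, 0.9, -0.7]
finger_gap: 0.0514
```

Emit:
apply_moves(commands=[{"tx": -0.0005, "ty": 0, "tz": 0, "spin": 0, "claw": 60}])

```text
time: 13.42
position: [0.5848, 0.0648, 0.0451]
tool_rot: [-0.039, 0.027, -0.706, 0.707]
ft_force: [-4.2, 0.2, 0.1]
finger_gap: 0.051
```

Emit:
apply_moves(commands=[{"tx": -0.0005, "ty": 0, "tz": 0, "spin": 0, "claw": 60}])

```text
time: 13.55
position: [0.5849, 0.0648, 0.0451]
tool_rot: [-0.039, 0.027, -0.706, 0.707]
ft_force: [-7.0, 0.5, 3.9]
finger_gap: 0.0516
```

Emit:
apply_moves(commands=[{"tx": -0.0005, "ty": 0, "tz": 0, "spin": 0, "claw": 60}])

```text
time: 13.68
position: [0.5849, 0.0648, 0.0451]
tool_rot: [-0.038, 0.027, -0.706, 0.707]
ft_force: [-5.9, -0.0, 5.1]
finger_gap: 0.0511
```

```bash
python3 st.py; python3 -c "
from station import arm
print(arm.read_state()['torque'])"
```

```text
t 13.68 pos [0.5849 0.0648 0.0451] yaw 0.0927 toolY [ 0.016 -0.    -1.   ] gap 0.0511 F [-5.9  -0.04  5.06] stageF [-5.88  0.49] stage mm [ 0.2 12.6]
[-0.12579829  1.34694751 -0.12549154]
```

Emit:
apply_moves(commands=[{"tx": 0.012, "ty": 0, "tz": 0, "spin": 0.002, "claw": 60}, {"tx": 0.02, "ty": 0, "tz": 0, "spin": 0, "claw": 0}, {"tx": 0, "ty": 0, "tz": 0, "spin": 0, "claw": 0}, {"tx": 0, "ty": 0, "tz": 0.04, "spin": 0, "claw": 0}, {"tx": 0, "ty": 0, "tz": 0.04, "spin": 0, "claw": 0}, {"tx": 0, "ty": 0, "tz": 0.04, "spin": 0, "claw": 0}, {"tx": 0, "ty": 0, "tz": 0.04, "spin": 0, "claw": 0}, {"tx": 0, "ty": 0, "tz": 0, "spin": 0, "claw": 0}])

```text
time: 14.68
position: [0.5693, -0.1018, 0.0461]
tool_rot: [-0.041, 0.024, -0.706, 0.707]
ft_force: [-0.1, 0.4, 0.6]
finger_gap: -0.0002
```

```bash
python3 st.py;python3 - <<'E'
from meas import *
p,d=arm.snapshot("scene"); cv2.imwrite("pics/s10.png",cv2.resize(p[200:380,225:465],None,fx=3.3,fy=3.3,interpolation=cv2.INTER_CUBIC))
E
```

```text
t 14.68 pos [ 0.5693 -0.1018  0.0461] yaw 0.0921 toolY [ 0.024  0.    -1.   ] gap -0.0002 F [-0.07  0.4   0.59] stageF [-0.03  0.41] stage mm [ -30.3 -151.9]
```

View pics/s10.png

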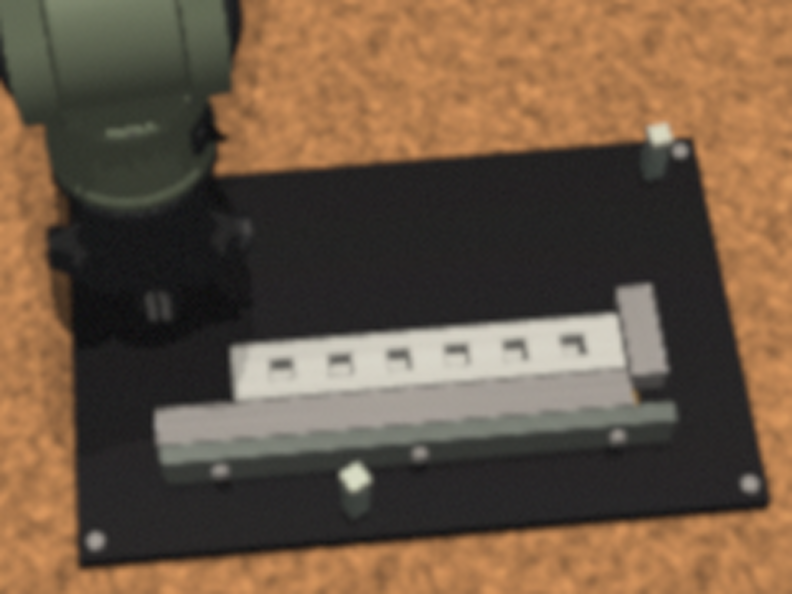

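Emit:
apply_moves(commands=[{"tx": -0.02, "ty": 0, "tz": 0, "spin": 0, "claw": 0}, {"tx": -0.02, "ty": 0, "tz": 0, "spin": 0, "claw": 0}, {"tx": -0.01, "ty": 0, "tz": 0, "spin": 0, "claw": 0}, {"tx": 0, "ty": 0, "tz": 0, "spin": 0, "claw": 0}])

```text
time: 15.22
position: [0.6208, -0.0903, 0.0476]
tool_rot: [0.044, -0.026, 0.707, -0.705]
ft_force: [-0.4, 0.1, -1.3]
finger_gap: -0.0
```

```bash
python3 st.py
```

```text
t 15.22 pos [ 0.6208 -0.0903  0.0476] yaw 0.0983 toolY [ 0.025  0.003 -1.   ] gap -0.0 F [-0.45  0.14 -1.29] stageF [-0.43  0.18] stage mm [  22.  -145.1]
```

Emit:
apply_moves(commands=[{"tx": -0.006, "ty": 0.002, "tz": -0.004, "spin": 0.008, "claw": 0}, {"tx": 0, "ty": 0.001, "tz": -0.005, "spin": 0, "claw": 0}, {"tx": 0, "ty": 0, "tz": -0.005, "spin": 0, "claw": 0}, {"tx": 0, "ty": 0, "tz": -0.003, "spin": 0, "claw": 0}])

```text
time: 15.72
position: [0.6242, -0.0711, 0.0444]
tool_rot: [0.04, -0.024, 0.707, -0.705]
ft_force: [0.0, 0.3, 0.3]
finger_gap: 0.0003
```

```bash
python3 st.py;python3 - <<'E'
from meas import *
p,d=arm.snapshot("scene"); cv2.imwrite("pics/s11.png",cv2.resize(p[200:380,225:465],None,fx=3.3,fy=3.3,interpolation=cv2.INTER_CUBIC))
E
```

```text
t 15.72 pos [ 0.6242 -0.0711  0.0444] yaw 0.0902 toolY [ 0.024  0.003 -1.   ] gap 0.0003 F [0.   0.26 0.35] stageF [0.03 0.26] stage mm [  27.1 -126.3]
```

View pics/s11.png

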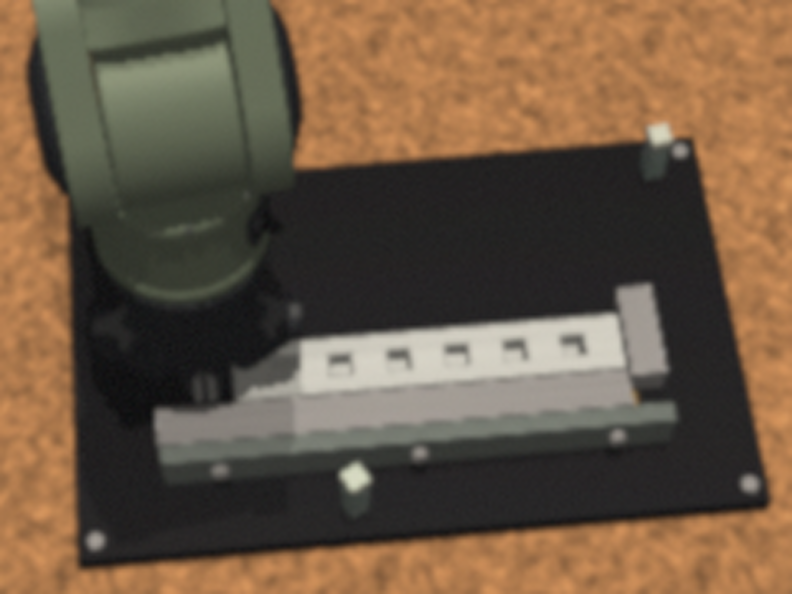

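Fingers sit at (205,388), just off the carrier's right end (232,390). I'll push along y in small steps.

Emit:
apply_moves(commands=[{"tx": 0, "ty": 0, "tz": -0.001, "spin": 0, "claw": 0}, {"tx": 0, "ty": 0, "tz": -0.001, "spin": 0, "claw": 0}])

```text
time: 16.02
position: [0.6239, -0.0688, 0.0446]
tool_rot: [0.04, -0.024, 0.707, -0.705]
ft_force: [-0.8, -0.6, -1.1]
finger_gap: 0.0
```

Emit:
apply_moves(commands=[{"tx": 0, "ty": 0, "tz": -0.001, "spin": 0, "claw": 0}])

```text
time: 16.15
position: [0.6238, -0.0679, 0.0446]
tool_rot: [0.04, -0.023, 0.707, -0.706]
ft_force: [-0.2, 0.1, 0.1]
finger_gap: -0.0001
```

Emit:
apply_moves(commands=[{"tx": 0, "ty": 0, "tz": -0.001, "spin": 0, "claw": 0}])

```text
time: 16.27
position: [0.6237, -0.067, 0.0446]
tool_rot: [0.04, -0.023, 0.707, -0.706]
ft_force: [0.5, -1.5, 1.1]
finger_gap: -0.0
```

Emit:
apply_moves(commands=[{"tx": 0, "ty": 0, "tz": -0.0005, "spin": 0, "claw": 0}])

```text
time: 16.4
position: [0.6236, -0.0668, 0.0446]
tool_rot: [0.04, -0.023, 0.707, -0.706]
ft_force: [0.3, -2.4, -0.5]
finger_gap: -0.0001
```

Emit:
apply_moves(commands=[{"tx": 0, "ty": 0, "tz": -0.0005, "spin": 0, "claw": 0}])

```text
time: 16.52
position: [0.6235, -0.0666, 0.0446]
tool_rot: [0.04, -0.023, 0.707, -0.706]
ft_force: [-0.5, -2.1, 0.6]
finger_gap: 0.0003
```

```bash
python3 st.py
```

```text
t 16.52 pos [ 0.6235 -0.0666  0.0446] yaw 0.0895 toolY [ 0.024  0.003 -1.   ] gap 0.0003 F [-0.53 -2.06  0.65] stageF [-0.72 -2.  ] stage mm [  26.9 -121.8]
```

Emit:
apply_moves(commands=[{"tx": 0, "ty": 0, "tz": -0.001, "spin": 0, "claw": 0}])

```text
time: 16.65
position: [0.6235, -0.0658, 0.0446]
tool_rot: [0.04, -0.023, 0.707, -0.706]
ft_force: [0.5, -1.9, -0.9]
finger_gap: -0.0001
```

Emit:
apply_moves(commands=[{"tx": 0, "ty": 0, "tz": -0.001, "spin": 0, "claw": 0}])

```text
time: 16.77
position: [0.6234, -0.0648, 0.0446]
tool_rot: [0.04, -0.023, 0.707, -0.706]
ft_force: [-0.5, -1.1, 0.1]
finger_gap: -0.0002
```

Emit:
apply_moves(commands=[{"tx": 0, "ty": 0, "tz": -0.001, "spin": 0, "claw": 0}])

```text
time: 16.9
position: [0.6232, -0.0638, 0.0446]
tool_rot: [0.04, -0.023, 0.707, -0.706]
ft_force: [0.3, -2.8, 0.0]
finger_gap: -0.0002
```

Emit:
apply_moves(commands=[{"tx": 0, "ty": 0, "tz": -0.001, "spin": 0, "claw": 0}])

```text
time: 17.02
position: [0.6231, -0.0636, 0.0446]
tool_rot: [0.04, -0.023, 0.706, -0.706]
ft_force: [0.6, -8.4, -0.8]
finger_gap: -0.0001
```

```bash
python3 st.py
```

```text
t 17.02 pos [ 0.6231 -0.0636  0.0446] yaw 0.0887 toolY [ 0.024  0.001 -1.   ] gap -0.0001 F [ 0.65 -8.45 -0.84] stageF [-0.11 -8.47] stage mm [  26.8 -118.8]
```

Emit:
apply_moves(commands=[{"tx": 0, "ty": 0, "tz": 0.008, "spin": 0, "claw": 0}, {"tx": 0.01, "ty": 0, "tz": 0.01, "spin": 0, "claw": 0}, {"tx": 0.025, "ty": 0, "tz": 0, "spin": 0, "claw": 0}, {"tx": 0.02, "ty": 0, "tz": 0, "spin": 0, "claw": 0}, {"tx": 0, "ty": 0, "tz": -0.025, "spin": 0, "claw": 0}, {"tx": 0, "ty": 0, "tz": -0.025, "spin": 0, "claw": 0}, {"tx": 0, "ty": 0, "tz": -0.015, "spin": 0, "claw": 0}, {"tx": 0, "ty": 0, "tz": 0, "spin": 0, "claw": 0}])

```text
time: 18.02
position: [0.559, -0.0246, 0.0431]
tool_rot: [0.038, -0.022, 0.707, -0.706]
ft_force: [0.2, -0.1, 0.7]
finger_gap: -0.0
```

```bash
python3 st.py;python3 - <<'E'
from meas import *
p,d=arm.snapshot("scene"); cv2.imwrite("pics/s12.png",cv2.resize(p[200:380,225:465],None,fx=3.3,fy=3.3,interpolation=cv2.INTER_CUBIC))
E
```

```text
t 18.02 pos [ 0.559  -0.0246  0.0431] yaw 0.0854 toolY [ 0.022  0.002 -1.   ] gap -0.0 F [ 0.23 -0.12  0.66] stageF [ 0.22 -0.14] stage mm [-33.6 -74.2]
```

View pics/s12.png

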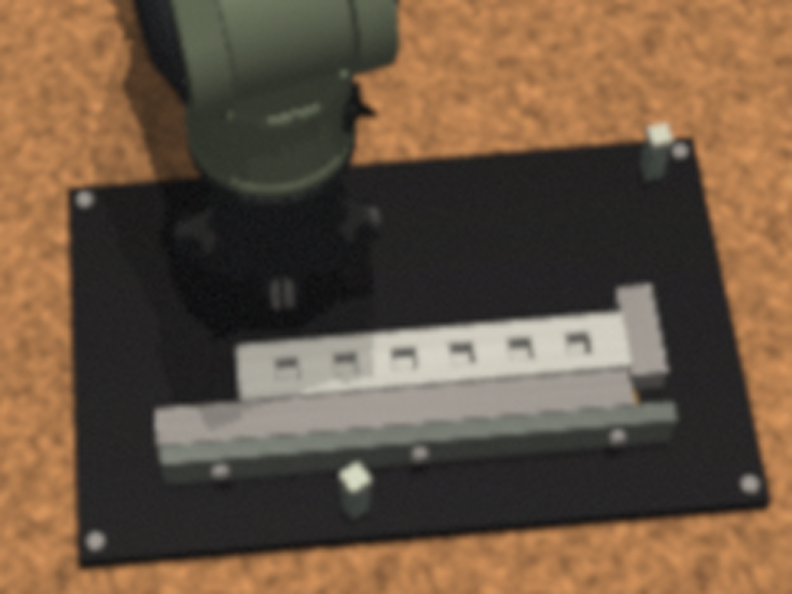

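The carrier's left end now meets the stop at (632,365). Next I'll press the front near the right pin.

Emit:
apply_moves(commands=[{"tx": -0.01, "ty": 0, "tz": 0, "spin": -0.004, "claw": 0}, {"tx": -0.01, "ty": 0, "tz": 0, "spin": 0, "claw": 0}, {"tx": -0.005, "ty": 0, "tz": 0, "spin": 0, "claw": 0}, {"tx": -0.002, "ty": 0, "tz": 0, "spin": 0, "claw": 0}, {"tx": -0.001, "ty": 0, "tz": 0, "spin": 0, "claw": 0}])

```text
time: 18.7
position: [0.5894, -0.0258, 0.0435]
tool_rot: [-0.038, 0.022, -0.706, 0.707]
ft_force: [-0.5, 0.6, -0.5]
finger_gap: 0.0
```

```bash
python3 st.py
```

```text
t 18.7 pos [ 0.5894 -0.0258  0.0435] yaw 0.0857 toolY [ 0.023  0.001 -1.   ] gap 0.0 F [-0.53  0.59 -0.5 ] stageF [-0.48  0.64] stage mm [ -3.4 -78.1]
```

Emit:
apply_moves(commands=[{"tx": -0.001, "ty": 0, "tz": 0, "spin": 0, "claw": 0}])

```text
time: 18.82
position: [0.5903, -0.0257, 0.0435]
tool_rot: [-0.038, 0.022, -0.706, 0.707]
ft_force: [0.2, 0.2, -1.0]
finger_gap: 0.0002
```

Emit:
apply_moves(commands=[{"tx": -0.001, "ty": 0, "tz": 0, "spin": 0, "claw": 0}])

```text
time: 18.95
position: [0.5913, -0.0256, 0.0436]
tool_rot: [-0.038, 0.022, -0.706, 0.707]
ft_force: [-0.9, 0.1, 1.3]
finger_gap: 0.0002
```

Emit:
apply_moves(commands=[{"tx": -0.0007, "ty": 0, "tz": 0, "spin": 0, "claw": 0}])

```text
time: 19.08
position: [0.592, -0.0255, 0.0436]
tool_rot: [-0.038, 0.022, -0.706, 0.707]
ft_force: [0.6, 0.8, 1.1]
finger_gap: -0.0001
```

Emit:
apply_moves(commands=[{"tx": -0.0007, "ty": 0, "tz": 0, "spin": 0, "claw": 0}])

```text
time: 19.2
position: [0.5926, -0.0255, 0.0436]
tool_rot: [-0.038, 0.023, -0.706, 0.707]
ft_force: [-2.0, -0.6, 0.3]
finger_gap: 0.0001
```

```bash
python3 st.py
```

```text
t 19.2 pos [ 0.5926 -0.0255  0.0436] yaw 0.0858 toolY [ 0.022  0.001 -1.   ] gap 0.0001 F [-2.03 -0.65  0.34] stageF [-2.08 -0.46] stage mm [ -0.2 -78.1]
```

Emit:
apply_moves(commands=[{"tx": -0.0007, "ty": 0, "tz": 0, "spin": 0, "claw": 0}])

```text
time: 19.32
position: [0.5929, -0.0255, 0.0436]
tool_rot: [-0.038, 0.023, -0.706, 0.707]
ft_force: [-5.8, -0.6, 5.2]
finger_gap: -0.0002
```

Emit:
apply_moves(commands=[{"tx": -0.0007, "ty": 0, "tz": 0, "spin": 0, "claw": 0}])

```text
time: 19.45
position: [0.5928, -0.0255, 0.0434]
tool_rot: [-0.037, 0.023, -0.706, 0.707]
ft_force: [-6.8, 0.3, 4.9]
finger_gap: -0.0003
```

```bash
python3 st.py
```

```text
t 19.45 pos [ 0.5928 -0.0255  0.0434] yaw 0.0857 toolY [ 0.02  0.   -1.  ] gap -0.0003 F [-6.78  0.27  4.89] stageF [-6.73  0.88] stage mm [  0.  -78.1]
```

Rigid stop on the right at stage x≈0.0. Now the same at the left pin.

Emit:
apply_moves(commands=[{"tx": 0.01, "ty": 0, "tz": 0, "spin": -0.003, "claw": 0}, {"tx": 0, "ty": 0, "tz": -0.035, "spin": -0.003, "claw": 0}, {"tx": 0, "ty": 0, "tz": -0.04, "spin": 0, "claw": 0}, {"tx": 0, "ty": 0, "tz": -0.04, "spin": 0, "claw": 0}, {"tx": 0, "ty": 0, "tz": -0.03, "spin": 0, "claw": 0}, {"tx": 0, "ty": 0, "tz": 0, "spin": 0, "claw": 0}])

```text
time: 20.2
position: [0.5673, 0.1213, 0.0431]
tool_rot: [-0.04, 0.024, -0.706, 0.706]
ft_force: [0.3, -0.8, 0.5]
finger_gap: -0.0001
```

```bash
python3 st.py
```

```text
t 20.2 pos [0.5673 0.1213 0.0431] yaw 0.0909 toolY [ 0.022  0.001 -1.   ] gap -0.0001 F [ 0.33 -0.77  0.48] stageF [ 0.26 -0.8 ] stage mm [-12.2  70.3]
```

Emit:
apply_moves(commands=[{"tx": -0.005, "ty": 0, "tz": -0.006, "spin": 0, "claw": 0}, {"tx": -0.003, "ty": 0, "tz": 0, "spin": 0, "claw": 0}, {"tx": -0.001, "ty": 0, "tz": 0, "spin": 0, "claw": 0}])

```text
time: 20.58
position: [0.5764, 0.1263, 0.0433]
tool_rot: [-0.039, 0.024, -0.706, 0.707]
ft_force: [-0.3, -0.2, 0.2]
finger_gap: 0.0001
```

```bash
python3 st.py
```

```text
t 20.57 pos [0.5764 0.1263 0.0433] yaw 0.089 toolY [ 0.022 -0.    -1.   ] gap 0.0001 F [-0.32 -0.22  0.19] stageF [-0.33 -0.19] stage mm [-2.7 74.5]
```

Emit:
apply_moves(commands=[{"tx": -0.0007, "ty": 0, "tz": 0, "spin": 0, "claw": 0}])

```text
time: 20.7
position: [0.5772, 0.1257, 0.0432]
tool_rot: [-0.039, 0.023, -0.706, 0.707]
ft_force: [0.8, 0.5, -0.6]
finger_gap: 0.0
```

Emit:
apply_moves(commands=[{"tx": -0.0007, "ty": 0, "tz": 0, "spin": 0, "claw": 0}])

```text
time: 20.82
position: [0.578, 0.1253, 0.0432]
tool_rot: [-0.039, 0.023, -0.706, 0.707]
ft_force: [-0.7, -0.3, -0.2]
finger_gap: -0.0001
```

```bash
python3 st.py
```

```text
t 20.82 pos [0.578  0.1253 0.0432] yaw 0.0876 toolY [ 0.022 -0.001 -1.   ] gap -0.0001 F [-0.68 -0.3  -0.17] stageF [-0.7  -0.23] stage mm [-1.2 73.4]
```

Emit:
apply_moves(commands=[{"tx": -0.0007, "ty": 0, "tz": 0, "spin": 0, "claw": 0}])

```text
time: 20.95
position: [0.5786, 0.1252, 0.0432]
tool_rot: [-0.039, 0.023, -0.706, 0.707]
ft_force: [-2.2, 1.3, 1.8]
finger_gap: -0.0001
```

Emit:
apply_moves(commands=[{"tx": -0.0007, "ty": 0, "tz": 0, "spin": 0, "claw": 0}])

```text
time: 21.08
position: [0.5789, 0.1253, 0.0432]
tool_rot: [-0.038, 0.024, -0.706, 0.707]
ft_force: [-3.8, 0.6, 2.4]
finger_gap: -0.0002
```

Emit:
apply_moves(commands=[{"tx": -0.0007, "ty": 0, "tz": 0, "spin": 0, "claw": 0}])

```text
time: 21.2
position: [0.5792, 0.1253, 0.0432]
tool_rot: [-0.038, 0.024, -0.706, 0.707]
ft_force: [-5.7, 0.4, 4.4]
finger_gap: -0.0002
```

```bash
python3 st.py
```

```text
t 21.2 pos [0.5792 0.1253 0.0432] yaw 0.0876 toolY [ 0.02  -0.001 -1.   ] gap -0.0002 F [-5.67  0.38  4.41] stageF [-5.61  0.88] stage mm [ 0.  73.3]
```

Emit:
apply_moves(commands=[{"tx": -0.0008, "ty": 0, "tz": 0, "spin": 0, "claw": 0}])

```text
time: 21.32
position: [0.5793, 0.1254, 0.0431]
tool_rot: [-0.038, 0.025, -0.706, 0.707]
ft_force: [-8.7, 0.0, 7.1]
finger_gap: 0.0001
```

Emit:
apply_moves(commands=[{"tx": -0.0008, "ty": 0, "tz": 0, "spin": 0, "claw": 0}])

```text
time: 21.45
position: [0.5793, 0.1253, 0.043]
tool_rot: [-0.037, 0.025, -0.705, 0.707]
ft_force: [-6.9, -1.4, 6.1]
finger_gap: 0.0001
```

```bash
python3 st.py
```

```text
t 21.45 pos [0.5793 0.1253 0.043 ] yaw 0.088 toolY [ 0.017 -0.002 -1.   ] gap 0.0001 F [-6.91 -1.38  6.12] stageF [-7.01 -0.75] stage mm [ 0.1 73.3]
```

Emit:
apply_moves(commands=[{"tx": 0.01, "ty": 0, "tz": 0, "spin": 0, "claw": 0}, {"tx": 0.002, "ty": 0, "tz": 0.04, "spin": 0, "claw": 0}, {"tx": 0, "ty": 0, "tz": 0.04, "spin": 0, "claw": 0}, {"tx": 0, "ty": 0, "tz": 0.04, "spin": 0, "claw": 0}, {"tx": 0, "ty": 0, "tz": 0.03, "spin": 0, "claw": 0}, {"tx": 0, "ty": 0, "tz": 0, "spin": 0, "claw": 0}])

```text
time: 22.2
position: [0.5794, -0.0289, 0.0433]
tool_rot: [-0.039, 0.025, -0.706, 0.707]
ft_force: [0.2, 1.4, 0.1]
finger_gap: -0.0
```

```bash
python3 st.py
```

```text
t 22.2 pos [ 0.5794 -0.0289  0.0433] yaw 0.0897 toolY [ 0.02  -0.001 -1.   ] gap -0.0 F [0.23 1.43 0.15] stageF [0.36 1.4 ] stage mm [-13.7 -80.3]
```

Emit:
apply_moves(commands=[{"tx": -0.006, "ty": 0, "tz": 0.005, "spin": 0, "claw": 0}, {"tx": -0.004, "ty": 0, "tz": 0, "spin": 0, "claw": 0}, {"tx": -0.0015, "ty": 0, "tz": 0, "spin": 0, "claw": 0}, {"tx": -0.0007, "ty": 0, "tz": 0, "spin": 0, "claw": 0}])

```text
time: 22.7
position: [0.5928, -0.0302, 0.0437]
tool_rot: [-0.04, 0.026, -0.706, 0.707]
ft_force: [-0.2, 0.0, 0.7]
finger_gap: -0.0002
```

```bash
python3 st.py
```

```text
t 22.7 pos [ 0.5928 -0.0302  0.0437] yaw 0.0927 toolY [ 0.021 -0.    -1.   ] gap -0.0002 F [-0.19  0.04  0.68] stageF [-0.19  0.06] stage mm [ -0.4 -82.8]
```

Emit:
apply_moves(commands=[{"tx": -0.0007, "ty": 0, "tz": 0, "spin": 0, "claw": 0}])

```text
time: 22.82
position: [0.5933, -0.0298, 0.0436]
tool_rot: [-0.04, 0.026, -0.706, 0.707]
ft_force: [-2.8, -1.6, 1.7]
finger_gap: 0.0005
```

Emit:
apply_moves(commands=[{"tx": -0.0007, "ty": 0, "tz": 0, "spin": 0, "claw": 0}])

```text
time: 22.95
position: [0.5934, -0.0298, 0.0436]
tool_rot: [-0.04, 0.026, -0.706, 0.707]
ft_force: [-6.3, -1.7, 5.1]
finger_gap: 0.0001
```

```bash
python3 st.py
```

```text
t 22.95 pos [ 0.5934 -0.0298  0.0436] yaw 0.0933 toolY [ 0.019 -0.001 -1.   ] gap 0.0001 F [-6.31 -1.67  5.05] stageF [-6.43 -1.09] stage mm [  0.2 -82.5]
```

Both sides are rigid. I'll recheck the end-stop contact.

Emit:
apply_moves(commands=[{"tx": 0.012, "ty": 0, "tz": 0, "spin": 0.003, "claw": 0}, {"tx": 0.01, "ty": 0, "tz": 0.03, "spin": 0, "claw": 0}, {"tx": 0, "ty": 0, "tz": 0.032, "spin": 0, "claw": 0}, {"tx": 0, "ty": 0, "tz": 0, "spin": 0, "claw": 0}, {"tx": -0.02, "ty": 0, "tz": 0, "spin": 0, "claw": 0}, {"tx": -0.02, "ty": 0, "tz": 0, "spin": 0, "claw": 0}, {"tx": 0, "ty": 0, "tz": 0, "spin": 0, "claw": 0}])

```text
time: 23.82
position: [0.6141, -0.0891, 0.044]
tool_rot: [-0.039, 0.025, -0.706, 0.706]
ft_force: [-0.5, -0.4, -0.1]
finger_gap: 0.0004
```

```bash
python3 st.py
```

```text
t 23.82 pos [ 0.6141 -0.0891  0.044 ] yaw 0.0914 toolY [ 0.019  0.001 -1.   ] gap 0.0004 F [-0.49 -0.39 -0.14] stageF [-0.53 -0.35] stage mm [  15.5 -143.4]
```

Emit:
apply_moves(commands=[{"tx": -0.012, "ty": 0, "tz": -0.004, "spin": 0, "claw": 0}, {"tx": 0, "ty": 0, "tz": -0.006, "spin": 0, "claw": 0}, {"tx": 0, "ty": 0, "tz": -0.006, "spin": 0, "claw": 0}, {"tx": 0, "ty": 0, "tz": -0.003, "spin": 0, "claw": 0}, {"tx": 0, "ty": 0, "tz": 0, "spin": 0, "claw": 0}])

```text
time: 24.45
position: [0.623, -0.0663, 0.0441]
tool_rot: [0.039, -0.026, 0.706, -0.706]
ft_force: [-0.0, 0.1, -0.3]
finger_gap: -0.0001
```

```bash
python3 st.py
```

```text
t 24.45 pos [ 0.623  -0.0663  0.0441] yaw 0.0928 toolY [ 0.018  0.001 -1.   ] gap -0.0001 F [-0.01  0.13 -0.33] stageF [0.01 0.13] stage mm [  26.4 -121.5]
```

Contact is expected at y ≈ -118.8.

Emit:
apply_moves(commands=[{"tx": 0, "ty": 0, "tz": -0.001, "spin": 0, "claw": 0}, {"tx": 0, "ty": 0, "tz": -0.001, "spin": 0, "claw": 0}])

```text
time: 24.7
position: [0.6227, -0.0647, 0.0442]
tool_rot: [0.039, -0.026, 0.706, -0.706]
ft_force: [0.2, -0.5, 0.3]
finger_gap: 0.0004
```

Emit:
apply_moves(commands=[{"tx": 0, "ty": 0, "tz": -0.0007, "spin": 0, "claw": 0}])

```text
time: 24.82
position: [0.6226, -0.0641, 0.0442]
tool_rot: [0.039, -0.026, 0.706, -0.706]
ft_force: [-0.1, 0.1, -0.7]
finger_gap: 0.0002
```

Emit:
apply_moves(commands=[{"tx": 0, "ty": 0, "tz": -0.0007, "spin": 0, "claw": 0}])

```text
time: 24.95
position: [0.6225, -0.0638, 0.0442]
tool_rot: [-0.039, 0.026, -0.706, 0.706]
ft_force: [0.3, -3.4, -0.9]
finger_gap: 0.0001
```

```bash
python3 st.py
```

```text
t 24.95 pos [ 0.6225 -0.0638  0.0442] yaw 0.0917 toolY [ 0.018  0.    -1.   ] gap 0.0001 F [ 0.3  -3.42 -0.87] stageF [-0.01 -3.43] stage mm [  26.1 -118.9]
```

Emit:
apply_moves(commands=[{"tx": 0, "ty": 0, "tz": -0.0007, "spin": 0, "claw": 0}])

```text
time: 25.08
position: [0.6225, -0.0637, 0.0442]
tool_rot: [-0.039, 0.026, -0.706, 0.707]
ft_force: [0.2, -4.7, -0.9]
finger_gap: -0.0
```

Emit:
apply_moves(commands=[{"tx": 0, "ty": 0, "tz": -0.0007, "spin": 0, "claw": 0}])

```text
time: 25.2
position: [0.6224, -0.0637, 0.0442]
tool_rot: [-0.038, 0.026, -0.706, 0.707]
ft_force: [-0.2, -5.4, -0.5]
finger_gap: 0.0001
```

```bash
python3 st.py
```

```text
t 25.2 pos [ 0.6224 -0.0637  0.0442] yaw 0.0907 toolY [ 0.018 -0.001 -1.   ] gap 0.0001 F [-0.21 -5.36 -0.53] stageF [-0.69 -5.32] stage mm [  26.  -118.8]
```

The end sits at the same place (-118.8). I'll back away and lift clear.

Emit:
apply_moves(commands=[{"tx": 0, "ty": 0, "tz": 0.01, "spin": 0, "claw": 0}, {"tx": 0.003, "ty": 0, "tz": 0.01, "spin": 0, "claw": 0}, {"tx": 0, "ty": -0.04, "tz": 0, "spin": 0, "claw": 0}, {"tx": 0, "ty": -0.05, "tz": 0, "spin": 0, "claw": 0}, {"tx": 0.03, "ty": -0.05, "tz": 0.02, "spin": 0, "claw": 0}, {"tx": 0.04, "ty": -0.03, "tz": 0.03, "spin": 0, "claw": 0}, {"tx": 0.04, "ty": 0, "tz": 0.03, "spin": 0, "claw": 0}, {"tx": 0.03, "ty": 0, "tz": 0.04, "spin": 0, "claw": 0}, {"tx": 0, "ty": 0, "tz": 0.04, "spin": 0, "claw": 0}, {"tx": 0, "ty": 0, "tz": 0, "spin": 0, "claw": 0}, {"tx": 0, "ty": 0, "tz": 0, "spin": 0, "claw": 0}])

```text
time: 26.58
position: [0.4866, -0.2658, 0.2176]
tool_rot: [-0.038, 0.025, -0.706, 0.707]
ft_force: [0.3, 1.0, -0.3]
finger_gap: 0.0001
```

```bash
python3 st.py;python3 - <<'E'
from meas import *
p,d=arm.snapshot("top"); cv2.imwrite("pics/t13.png",p);a=p[110:270,180:400]; cv2.imwrite("pics/t13c.png",cv2.resize(a,None,fx=3.6,fy=3.6,interpolation=cv2.INTER_CUBIC))
p,d=arm.snapshot("scene"); cv2.imwrite("pics/s13.png",p)
E
```

```text
t 26.57 pos [ 0.4866 -0.2658  0.2176] yaw 0.0881 toolY [ 0.018 -0.001 -1.   ] gap 0.0001 F [ 0.28  1.01 -0.31] stageF [0.37 0.98] stage mm [-127.4 -307.9]
```

View pics/t13c.png

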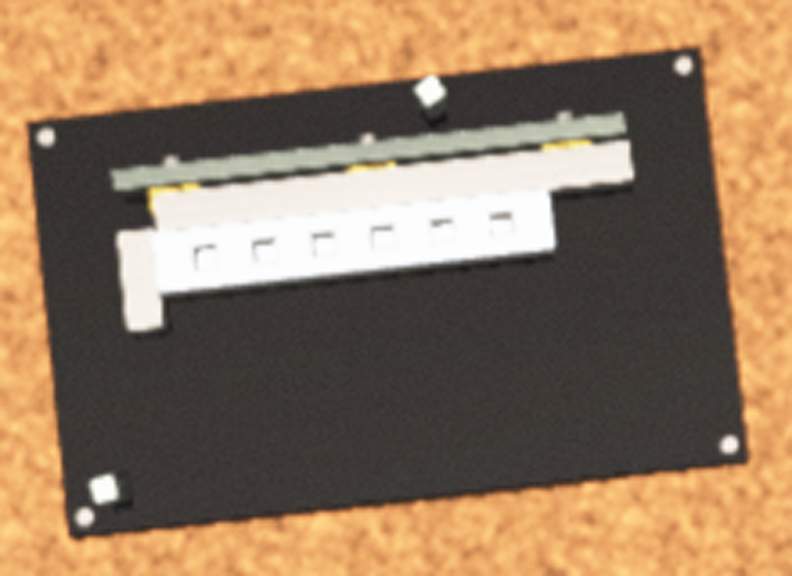

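View pics/s13.png

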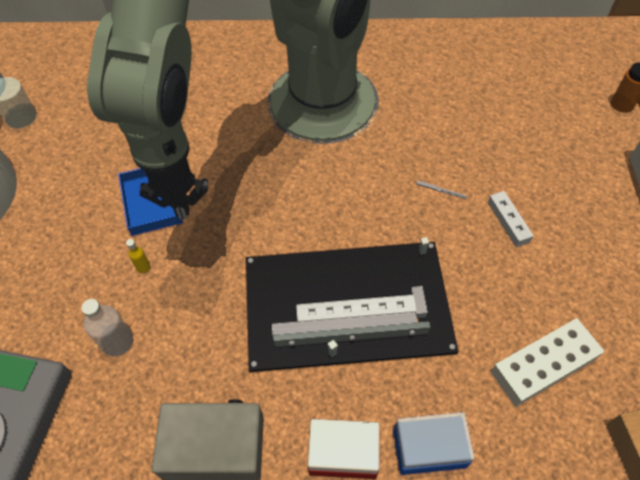

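The carrier lies flush along the rail from (155,232) to (553,190) in the top crop and against the stop at (158,260). All the other things are where they were, and the arm is clear.

```bash
python3 -c "
from station import arm
print(arm.hand_in())"
```

```text
the job is handed in; nothing more can be done
None
```

The carrier now lies against the rail along its back side, with its left end on the end stop. I let go of it and handed the job in at about 27 s.

**How it was moved:**
- I turned it parallel to the rail with the partly open fingers on its front.
- I slid it left by its right end, stopping about 3 mm short of the stop.
- I pushed it onto the rail in 0.5 to 1 mm steps, then slid it along the rail to the stop.

**Last checks:**
- **Rail:** I pressed the front about 18 mm outside the right pin and about 3 mm outside the left pin. Both gave a rigid stop at the same depth, within about 0.2 mm. A second press on the right agreed.
- **End stop:** two separate pushes on the right end stopped rigidly at the same place, within 0.1 mm.
- **Force:** the highest I read was about 11 N in total, counting the upward part. I only read it at the end of each move call.
- **Final pictures:** the carrier sits flush with the rail and the stop, the other things look unmoved, and the arm is clear.

**What I could not check:** the pins are hidden behind the carrier, so that they are pressed in is inferred from the rigid contact on both sides. The stage's angle is only known to about 0.2°, so the equal depths alone would not rule out a gap of a few tenths of a millimetre at one end.

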